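# Lint brush: clamp the head, draw out the telescopic handle and hold it ready

## Task

Get the lint brush in the white rest ready for cleaning behind the dryer: first press the orange clamp lever on its brush head down flat, then press the orange button on the handle, draw the handle out to the second stop (all the way) and let the button spring back so that the tube is locked. Then lift the whole brush, extended, well clear of the rest (a hand's breadth) and finish while still holding it there steadily by the handle, with nothing else carrying it. Leave the other things on the counter where they are.

Things in the scene. Friction and masses are not known exactly. Their poses are not given: they have to be found in the camera images.
- brush: Handle of a telescopic lint brush lying loose and level in its rest (0.26 kg): grey with black soft grip, flat-sided, 28 mm wide (y), 30 mm high (z). Origin on the centre line at the orange button; x along the brush to the head, z up. Handle from x = -178 to +62 mm, there a 16 mm aluminium tube comes out. Lying, the centre line is 52 mm above the table. Drawn out, it balances at x = +49 mm.
- button_face (a point): Middle of the outer face of the orange release button (20 mm along the handle, 16 mm high), 6 mm proud of the handle's side face: x = 0, y = -20 mm of the handle. Pinching the handle across its width (y), one finger on the button, pushes it in flush.
- brush_button (a joint): Press of the button in m: 0 out, 0.006 flush with the handle, 0.0065 its end. Spring return: 2 N at rest, 6.5 N flush. Button out: the tube is locked at its stop; pressed in more than 0.004 it slides. Let go between stops, the button stays in about 0.0035 and jumps out at the next stop.
- brush_tube (a joint): How far the tube is drawn out of the handle, in m: 0 pushed in (start), first stop 0.055, second stop 0.110, also the end of its travel. About 2 N to slide; while locked it gives only about 1 mm.
- brush_grip (a point): Point on the handle's centre line 64 mm behind the button (x = -64 mm of the handle): here the handle can be held across its flat sides without touching the button. Drawn out the brush is head-heavy (0.3 N m about here): grip firmly (80 to 100 N) or the head sags.
- brush_head (a point): Middle of the bristle ends under the blue brush head (80 mm long, 40 mm wide), 30 mm below the centre line and, with the tube in, 216 mm ahead of the handle's origin.
- lever_tip (a point): Top of the free end of the orange clamp lever (50 mm long, 16 mm wide, 6 mm thick) on the black clamp socket between tube and brush head. Closed, it lies flat, tip towards the head, its top 24 mm above the centre line; open, it stands up.
- lever_hinge (a point): The lever's hinge pin, across the brush: 128 mm ahead of the handle's origin with the tube in, 18 mm above the centre line. The lever tip is 48 mm from it.
- brush_lever (a joint): Angle of the clamp lever in rad: 0 flat on the socket (head clamped), 1.25 fully open. Stiff (0.10 N m, so 4 to 6 N pressed straight down about 28 mm from the hinge, on the head's side) and it stays where it is left.
- brush_rest: White rest, fixed, open-topped. Origin on the table under the inner face of its slotted wall; x along the brush to the head, z up. Bay: x = 0 to 144 mm, walls 62 mm high. Slot (22 mm) passes the tube, not the 36 mm socket 4-12 mm inside it: pulled along -x, the head is held back. Fork for the handle: x = -268 to -256 mm, 54 mm high, 46 mm wide; low 8 mm spine between.
- red_jug: Bystander: red detergent jug, 75 x 115 x 238 mm. Origin at the middle of its underside.
- blue_jug: Bystander: blue softener jug, 75 x 115 x 238 mm. Origin at the middle of its underside.
- spray: Bystander: white and green trigger spray bottle, 72 mm across, 206 mm tall. Origin at the middle of its underside.
- peg_jar: Bystander: glass jar with a wooden cap, 84 mm across, 110 mm tall. Origin at the middle of its underside.
- tablet_box: Bystander: green carton with a white lid, 70 x 150 x 90 mm. Origin at the middle of its underside.
- dosing_cup: Bystander: small blue open cup, 64 mm across, 50 mm tall. Origin at the middle of its underside.
- lint_screen: Bystander: the dryer's lint screen lying flat, grey frame with a pale mesh, 90 x 160 x 12 mm. Origin at the middle of its underside.
- spare_head: Bystander: spare green brush head lying on its bristles, 125 x 40 x 37 mm, not fitted to anything. Origin at the middle of its underside.

How it is judged:
By the outcome, as a careful person would: the job done as asked, in the order asked, and still so for the second after the job is handed in, while the arm keeps its last pose, push and grip.
It also fails if it takes over 48 s, if anything falls off the work surface, if the arm or the gripper's body presses on something with over 40 N, if the wrist force passes 120 N, or if a joint passes its speed limit or range.

## Robot

A 7-joint arm with a two-finger parallel gripper is mounted at the origin on the work surface. World frame = base frame: x ahead of the robot, y to its left, z up, the work surface at z = 0. Lengths are in m, angles in rad, forces in N, time in s.
With the tool pointing down it reaches from about 0.4 to 0.85 m from the base axis. Payload 10.4 kg.
Tool frame: the origin (TCP) lies midway between the tips of the shut fingers; the grasp point (between the pads) lies 19 mm behind it; z points along the fingers, x is the direction in which the jaws open and shut, and the axes are right-handed (so a half turn about z gives the same grasp; the last joint's range is limited). The gripper opens to 87 mm and grips with 3 to 60 N. Pads are 19 mm wide; open, the fingers measure 117 mm over their backs; the gripper's body (75 mm by 190 mm) begins 51 mm behind the grasp point.
Start: joints at [1.293, 0.332, -0.065, 1.46, 0.022, 1.35, -0.088], TCP at [0.158, -0.605, 0.223] pointing down, gripper open.
Joint ranges: [-2.6, 2.6], [-0.5, 2.12], [-1.47, 1.34], [0.16, 2.42], [-1.27, 4.41], [0.06, 2.06], [-2.6, 2.6]. Speed limits (rad/s): [2.22, 2.22, 2.79, 2.79, 3.14, 3.14, 3.14].

## Interface

Orientations are given as a unit quaternion [x, y, z, w].
In Python, from bench import r gives the robot as it stands. The module is installed in compiled form; this text tells all that it offers.
- The arm moves only by the tool play_rows, never from a script. Its argument "commands" is a list of rows, each a list of 7 numbers: the shift along the world's x, y, z in cm, then the turn, a rotation vector about the world's x, y, z in rad, then the finger opening in cm, from 0 to 8.7. A call has 1 to 20 rows; each row shifts and turns the commanded pose from where the row before left it; what a row does not reach is not made up. A row lasts 1/8 s, in which the tool goes at most 62.5 mm and 10.7 degrees, less where a joint would pass 70% of its speed; a pose out of reach is approached as far as the arm can. A call is refused whole if a number of a shift passes 6.25 or a number of a turn 0.188, either way. A call with a gripper value outside its range is refused whole. The fingers move at their own pace and stop on an object; "grip_force" is the grip in N (left out, the last holds). Time passes only in rows, so rows that do not move let the fingers close. It gives the time, the measured TCP pose, the force and the opening at its end, in the units of the state.
- r.read_state(): the state, without advancing time (a new reading comes with each control period).
- r.camera(name): name is "side" or "top"; returns a dict with "img" (420x560x3 uint8, red, green, blue), "K" (3x3 intrinsics, pixels), "k1" (the pictures are not rectified: a ray, as slopes to the right and down, at radius r is drawn at 1 + k1 r^2 times it, then the intrinsics apply), "camera_from_world" (4x4, takes a point from world to camera coordinates). Camera axes: x right, y down, z forward; pixel columns grow to the right and rows downward; lengths in m; the calibration is good to about 2 mm. A picture is of the moment at which its call begins. There is no depth.
- r.close_job(): hands the job in, once; it reports no verdict.
The state is a dict: "time": time; "joint_positions": joint angles; "joint_vel": joint speeds; "joint_torque": joint torques, N m; "ee_pos": TCP position; "eef_rot": TCP orientation; "ft_force": force on the tool from outside, world axes, zero at the start; "torque": the same for the moment, N m; "width": finger opening in m.
Only numpy, scipy, OpenCV 4.12 (cv2) and the standard library are available. Lean on these libraries where they do the work, as an engineer would, in place of code of your own. Each camera call takes 0.05 s, during which the arm holds its last target. There are 200 camera calls.

## Working session

There is one attempt and no reset: what is moved stays moved. The work goes in short steps, Python scripts to look and compute and a tool call to move; the robot and the scene stay as the last step left them, time stands still between calls to the robot, and variables do not carry over. Pictures are saved under pics/ and viewed, about 8 in all and at most 12, crops included, and the job is handed in when it is done.

Besides the shell and the picture viewer there is one more tool, called as a command line: name --pt "numbers of a row" for each row, then --argument value for the rest. play_rows: Moves the arm, as the interface text tells. Its arguments: {"type":"object","properties":{"commands":{"type":"array","items":{"type":"array","items":{"type":"number"}}},"grip_force":{"type":"number"}},"required":["commands"]}

```bash
mkdir -p pics
cat > h.py <<'E'
import numpy as np, cv2
from bench import r
def cam(n):
    c=r.camera(n); return c
def ray(c,u,v):
    K=np.array(c["K"]);T=np.array(c["camera_from_world"])
    d=np.array([(u-K[0,2])/K[0,0],(v-K[1,2])/K[1,1]]);s=d.copy()
    for _ in range(20): s=d/(1+c["k1"]*(s@s))
    R=T[:3,:3];return -R.T@T[:3,3],R.T@np.array([s[0],s[1],1])
def onz(c,u,v,z):
    o,d=ray(c,u,v);return o+d*(z-o[2])/d[2]
def proj(c,p):
    K=np.array(c["K"]);T=np.array(c["camera_from_world"])
    q=T[:3,:3]@np.array(p)+T[:3,3];s=q[:2]/q[2];s=s*(1+c["k1"]*(s@s))
    return np.array([K[0,0]*s[0]+K[0,2],K[1,1]*s[1]+K[1,2]])
def tri(c1,p1,c2,p2):
    o1,d1=ray(c1,*p1);o2,d2=ray(c2,*p2)
    t=np.linalg.lstsq(np.c_[d1,-d2],o2-o1,rcond=None)[0]
    a=o1+d1*t[0];b=o2+d2*t[1];return (a+b)/2,np.linalg.norm(a-b)
def save(c,f): cv2.imwrite("pics/"+f,c["img"][:,:,::-1])
def orange(c,lo=(5,150,110),hi=(17,255,255)):
    m=cv2.inRange(cv2.cvtColor(c["img"],cv2.COLOR_RGB2HSV),lo,hi)
    n,_,st,ce=cv2.connectedComponentsWithStats(m)
    return [(st[i].tolist(),ce[i].round(1).tolist()) for i in range(1,n) if st[i,4]>8],m
E
python3 - <<'E'
from h import *
s=r.read_state();print(s)
for n in("side","top"):
    c=cam(n);save(c,n+"0.png");print(n,orange(c)[0]);T=np.array(c["camera_from_world"]);print(-T[:3,:3].T@T[:3,3],T[:3,:3].round(2).tolist(),c["K"])
E
```

```text
{'time': 0.0, 'joint_positions': array([ 1.29337836,  0.33290233, -0.06468306,  1.46098179,  0.02162472,
        1.34988256, -0.08847275]), 'joint_vel': array([ 0.00222424,  0.00032925, -0.00054062,  0.00083117, -0.00046848,
        0.00057145,  0.00025145]), 'joint_torque': array([-6.14491728e-04, -6.23266840e+01,  2.39275920e-02, -3.89900672e+01,
       -6.14430942e-02,  3.98861559e-02,  2.03876684e-04]), 'ee_pos': array([ 0.15741769, -0.60443665,  0.22171556]), 'eef_rot': array([ 7.91235061e-01, -6.11511678e-01, -6.13453025e-04, -4.11978498e-04]), 'ft_force': array([-0.28562381, -0.47021236, -0.35786108]), 'torque': array([0.03660829, 0.01352308, 0.05141607]), 'width': 0.08680323724160925}
side [([278, 219, 5, 2, 10], [280.0, 219.5]), ([277, 222, 6, 16, 90], [279.6, 229.5]), ([283, 280, 2, 7, 14], [283.5, 283.0])]
[ 0.52749091 -0.50138678  0.86869333] [[1.0, -0.03, 0.0], [-0.03, -0.76, -0.65], [0.02, 0.65, -0.76]] [[389.14003189   0.         278.94104905]
 [  0.         389.14003189 210.91670224]
 [  0.           0.           1.        ]]
top [([137, 153, 15, 6, 18], [144.6, 155.8]), ([300, 194, 13, 9, 78], [305.9, 197.9])]
[0.41260413 0.18030133 1.2908178 ] [[-0.0, -1.0, 0.0], [-0.99, 0.0, -0.1], [0.1, -0.0, -0.99]] [[527.22438482   0.         274.25968062]
 [  0.         527.22438482 205.54772649]
 [  0.           0.           1.        ]]
```

View pics/side0.png

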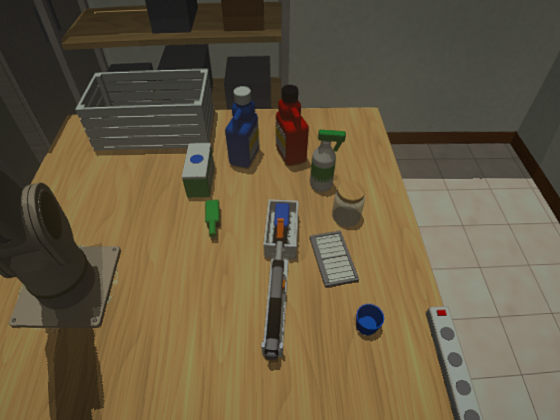

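View pics/top0.png

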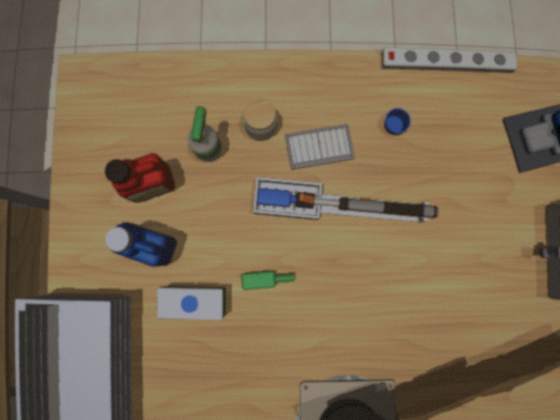

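The brush runs along about world +y, with the head at left in the top view (258–325, 197). The handle ends near (437, 211), the button is on the +x side at side-view pixel (283, 283), and the lever is open.

Run:
```python
from h import *
ct=cam("top");cs=cam("side")
print("lever tri",tri(cs,(279.6,222),ct,(305.9,197.9)))
print("button z52", onz(cs,283.5,283,.052))
for n,z,p in(("head rear L",.067,(437,211)),("tube",.06,(330,201)),("rest corner",.062,(255,180)),("rest",.062,(322,184)),("rest",.062,(320,217)),("rest",.062,(252,214))): print(n,onz(ct,*p,z).round(4))
a=ct["img"][165:235,240:450];b=cs["img"][190:365,230:340]
cv2.imwrite("pics/z.png",np.vstack([cv2.resize(a,(800,266),interpolation=2),])[:,:,::-1])
cv2.imwrite("pics/z2.png",cv2.resize(b,None,fx=3.4,fy=3.4,interpolation=2)[:,:,::-1])
```

```text
lever tri (array([0.55011594, 0.10606794, 0.11178993]), np.float64(0.00030423893927827134))
button z52 [ 0.55486371 -0.03285155  0.052     ]
head rear L [ 0.5235 -0.2088  0.067 ]
tube [0.5485 0.046  0.06  ]
rest corner [0.5985 0.2225 0.062 ]
rest [0.5887 0.0646 0.062 ]
rest [0.5107 0.0702 0.062 ]
rest [0.5181 0.2294 0.062 ]
```

View pics/z.png

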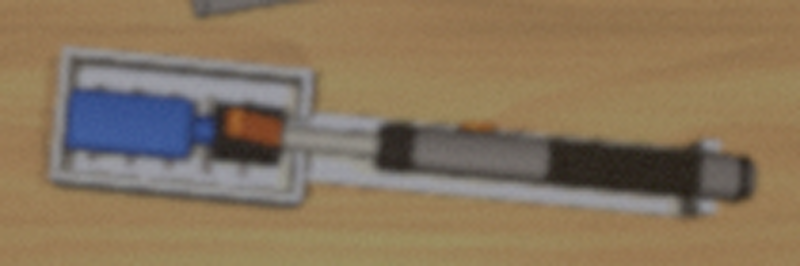

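View pics/z2.png

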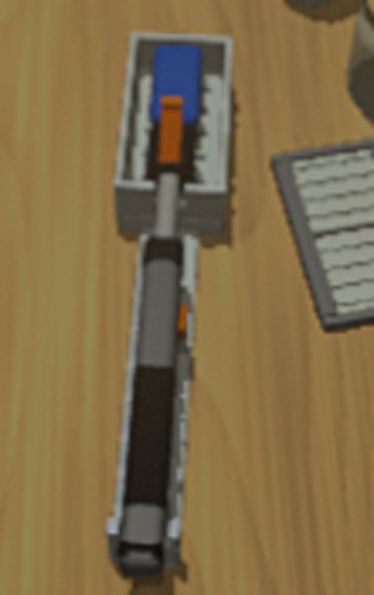

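The crops show the handle front at top-view (339, 203.6), its rear end at (437, 212) and the button at (365.5, 198). The lever stands open over the socket.

Run:
```python
from h import *
ct=cam("top");cs=cam("side")
T=lambda x,y,z:onz(ct,240+x/3.81,165+y/3.8,z)
f=T(378,145,.067);b=T(754,178,.06)
tb=T(300,137,.055)
print("front",f,"rear",b,np.linalg.norm(f-b),"tube",tb)
# side
S=lambda x,y,z:onz(cs,230+x/3.4,190+y/3.4,z)
print("side front",S(165,243,.067),"rear top",S(140,545,.067),"btn",S(184,321,.052))
print("btn top",T(478,126,.058))
print("btn tri",tri(cs,(230+184/3.4,190+321/3.4),ct,(240+478/3.81,165+127/3.8)))
print("lever tip tri",tri(cs,(230+171/3.4,190+98/3.4),ct,(240+238/3.81,165+122/3.8)))
d=tb-b;d[2]=0;d/=np.linalg.norm(d);print("dir",d,np.arctan2(d[1],d[0]))
g=np.array([ -0.00,0,0])
for n,x,y,z in(("jar",0,0,0),):pass
print("cup",onz(ct,397,122,.05),"screen near corner",onz(ct,352,158,.012),onz(ct,290,167,.012),onz(ct,347,126,.012))
```

```text
front [0.54264115 0.02519795 0.067     ] rear [ 0.52206472 -0.21313812  0.06      ] 0.23932503527300802 tube [0.5490238  0.07217291 0.055     ]
side front [0.5447031  0.01873297 0.067     ] rear top [ 0.52202964 -0.20137441  0.067     ] btn [ 0.55617586 -0.03673077  0.052     ]
btn top [ 0.55536458 -0.03866406  0.058     ]
btn tri (array([ 0.55551713, -0.03899036,  0.05582256]), np.float64(0.0010562295087164558))
lever tip tri (array([0.55187124, 0.11397167, 0.11449914]), np.float64(0.0008157558644150857))
dir [0.09407115 0.99556548 0.        ] 1.4765858798750693
cup [ 0.74333303 -0.12282436  0.05      ] screen near corner [ 0.66079148 -0.01553462  0.012     ] [0.63818646 0.13817862 0.012     ] [ 0.74207972 -0.00489482  0.012     ]
```

play_rows --pt "3.5 3.5 0 0 0 0.077 0" --pt "3.5 3.5 0 0 0 0.077 0" --pt "3.5 3.5 0 0 0 0.077 0" --pt "3.5 3.5 0 0 0 0.077 0" --pt "3.5 3.5 0 0 0 0.077 0" --pt "3.5 3.5 0 0 0 0.077 0" --pt "3.5 3.5 0 0 0 0.077 0" --pt "3.5 3.5 0 0 0 0.077 0" --pt "1.4 5.5 0 0 0 0.077 0" --pt "1.4 5.5 0 0 0 0.077 0" --pt "1.4 5.5 0 0 0 0.077 0" --pt "1.4 5.5 0 0 0 0.077 0" --pt "1.4 5.5 0 0 0 0.077 0" --pt "1.4 5.5 0 0 0 0.077 0" --pt "1.4 5.5 0 0 0 0.077 0" --pt "1.4 5.5 0 0 0 0.077 0" --pt "0 0 0 0 0 0 0" --pt "0 0 0 0 0 0 0" --grip_force 60

```text
time: 2.55
ee_pos: [0.5495, 0.1147, 0.2223]
eef_rot: [0.999, -0.042, -0.0, 0.0]
ft_force: [0.4, 0.2, 0.6]
width: 0.0002
```

play_rows --pt "0 0 -3 0 0 0 0" --pt "0 0 -3 0 0 0 0" --pt "0 0 -3 0 0 0 0" --pt "0 0 0 0 0 0 0" --pt "0 0 0 0 0 0 0"

```text
time: 3.18
ee_pos: [0.5502, 0.1145, 0.1339]
eef_rot: [0.999, -0.043, 0.001, 0.0]
ft_force: [0.4, 0.6, 0.1]
width: 0.0008
```

Run:
```python
from h import *
cs=cam("side");ct=cam("top");s=r.read_state();print(s["ee_pos"],s["ft_force"],orange(cs)[0],proj(cs,s["ee_pos"]))
b=cs["img"][150:300,220:360];cv2.imwrite("pics/z3.png",cv2.resize(b,None,fx=4,fy=4,interpolation=2)[:,:,::-1])
```

```text
[0.55042442 0.11494463 0.13412444] [-0.23641591  0.57185287  0.32088754] [([278, 227, 4, 10, 35], [279.5, 232.0]), ([282, 283, 3, 4, 9], [283.3, 284.6])] [279.55777364 213.52394597]
```

View pics/z3.png

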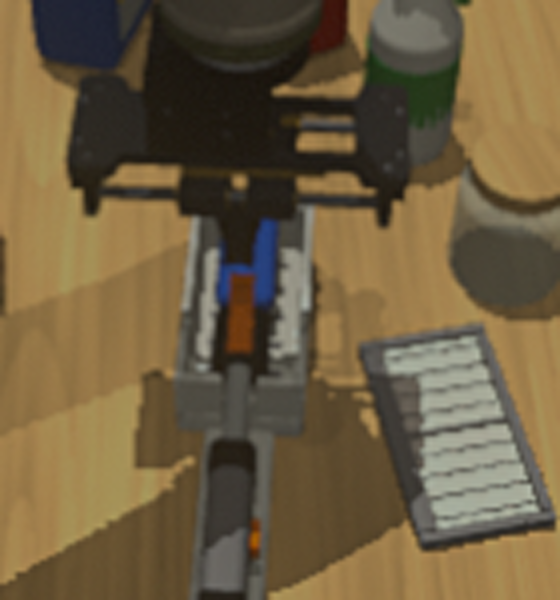

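The closed fingers are in line with the lever, about 2 cm above its tip. I'll press down slowly.

play_rows --pt "0 0.3 -1 0 0 0 0" --pt "0 0 -0.7 0 0 0 0" --pt "0 0 -0.7 0 0 0 0" --pt "0 0 -0.7 0 0 0 0" --pt "0 0 -0.7 0 0 0 0" --pt "0 0 -0.5 0 0 0 0" --pt "0 0 -0.5 0 0 0 0" --pt "0 0 0 0 0 0 0"

```text
time: 4.28
ee_pos: [0.5492, 0.1176, 0.0839]
eef_rot: [0.999, -0.042, -0.001, 0.0]
ft_force: [-0.3, 0.4, 0.7]
width: 0.0008
```

play_rows --pt "0 0 -0.4 0 0 0 0" --pt "0 0 -0.3 0 0 0 0" --pt "0 0 0 0 0 0 0"

```text
time: 4.65
ee_pos: [0.5493, 0.1178, 0.0771]
eef_rot: [0.999, -0.042, -0.0, 0.0]
ft_force: [0.2, 1.0, 0.3]
width: 0.0006
```

play_rows --pt "0 0 -0.2 0 0 0 0" --pt "0 0 0 0 0 0 0"

```text
time: 4.9
ee_pos: [0.5495, 0.1179, 0.0762]
eef_rot: [0.999, -0.042, 0.0, 0.0]
ft_force: [-2.9, 0.7, 8.6]
width: 0.0005
```

play_rows --pt "0 0 -0.1 0 0 0 0" --pt "0 0 0 0 0 0 0"

```text
time: 5.15
ee_pos: [0.5498, 0.1179, 0.076]
eef_rot: [0.999, -0.042, 0.0, 0.001]
ft_force: [-6.4, -1.8, 18.1]
width: 0.0006
```

play_rows --pt "0 0 2 0 0 0 0" --pt "0 0 5 0 0 0 0" --pt "0 0 5 0 0 0 4" --pt "-0.3 -3.8 0 0 0 0 8.7" --pt "-0.3 -3.8 0 0 0 0 8.7" --pt "-0.4 -3.9 0 0 0 0 8.7" --pt "-0.4 -3.9 0 0 0 0 8.7" --pt "0 0 -2 0 0 0 8.7" --pt "0 0 -2 0 0 0 8.7" --pt "0 0 -2 0 0 0 8.7" --pt "0 0 0 0 0 0 8.7" --pt "0 0 0 0 0 0 8.7"

```text
time: 6.65
ee_pos: [0.536, -0.0359, 0.1357]
eef_rot: [0.999, -0.042, 0.001, 0.0]
ft_force: [0.3, 0.0, 0.0]
width: 0.0856
```

Run:
```python
from h import *
cs=cam("side");ct=cam("top");s=r.read_state();print(s["ee_pos"],s["ft_force"],orange(cs)[0],orange(ct)[0])
b=cs["img"][190:340,220:360];a=ct["img"][165:235,240:440]
cv2.imwrite("pics/z4.png",np.vstack([cv2.resize(b,(560,400)),cv2.resize(a,(560,196))])[:,:,::-1])
```

```text
[ 0.53614856 -0.03586025  0.13571404] [-0.09793558 -0.19615749  0.0480506 ] [] [([141, 154, 10, 4, 11], [145.3, 155.5]), ([295, 195, 22, 8, 139], [305.4, 198.2])]
```

View pics/z4.png

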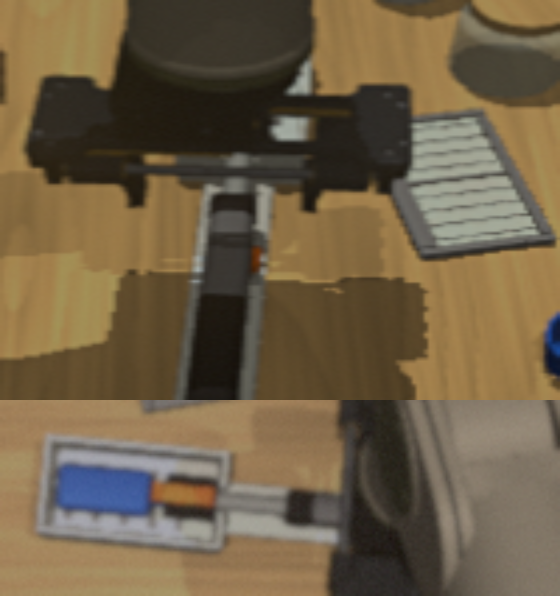

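Lever now lies flat (22 px ≈ 50 mm long in the top view). The button is at about side (284.5, 286.7), roughly 2–3 mm further back. Next I descend around the button.

play_rows --pt "0 -0.2 -2.5 0 0 0 8.7" --pt "0 0 -2.5 0 0 0 8.7" --pt "0 0 -2.5 0 0 0 8.7" --pt "0 0 -1.8 0 0 0 8.7" --pt "0 0 -0.9 0 0 0 8.7" --pt "0 0 0 0 0 0 8.7" --pt "0 0 0 0 0 0 8.7" --grip_force 30

```text
time: 7.62
ee_pos: [0.5362, -0.0378, 0.0334]
eef_rot: [0.999, -0.042, 0.001, 0.0]
ft_force: [-0.5, -0.0, 0.3]
width: 0.0871
```

play_rows --pt "0 0 0 0 0 0 5" --pt "0 0 0 0 0 0 3.5" --pt "0 0 0 0 0 0 2" --pt "0 0 0 0 0 0 2" --pt "0 0 0 0 0 0 2" --pt "0 0 0 0 0 0 2" --pt "0 0 0 0 0 0 2"

```text
time: 8.5
ee_pos: [0.536, -0.0378, 0.0328]
eef_rot: [0.999, -0.042, 0.001, -0.0]
ft_force: [3.3, 0.4, -1.1]
width: 0.0277
```

play_rows --pt "-0.09 -1 0 0 0 0 2" --pt "-0.09 -1 0 0 0 0 2" --pt "-0.09 -1 0 0 0 0 2" --pt "-0.09 -1 0 0 0 0 2"

```text
time: 9.0
ee_pos: [0.5321, -0.0784, 0.0327]
eef_rot: [0.999, -0.042, 0.0, -0.0]
ft_force: [4.4, 3.7, 2.3]
width: 0.0277
```

play_rows --pt "-0.09 -1 0 0 0 0 2" --pt "-0.09 -1 0 0 0 0 2" --pt "-0.09 -1 0 0 0 0 2" --pt "-0.09 -1 0 0 0 0 2" --pt "-0.09 -1 0 0 0 0 2" --pt "-0.09 -1 0 0 0 0 2" --pt "0 0 0 0 0 0 2"

```text
time: 9.88
ee_pos: [0.5264, -0.1396, 0.0327]
eef_rot: [0.999, -0.043, 0.0, 0.001]
ft_force: [2.0, -2.6, 2.2]
width: 0.0277
```

play_rows --pt "-0.03 -0.4 0 0 0 0 2" --pt "-0.03 -0.3 0 0 0 0 2" --pt "0 0 0 0 0 0 2"

```text
time: 10.25
ee_pos: [0.5259, -0.1443, 0.0327]
eef_rot: [0.999, -0.042, -0.0, -0.0]
ft_force: [1.2, 4.6, 4.9]
width: 0.0277
```

play_rows --pt "-0.03 -0.3 0 0 0 0 2" --pt "0 0 0 0 0 0 2"

```text
time: 10.5
ee_pos: [0.5256, -0.1473, 0.0327]
eef_rot: [0.999, -0.042, -0.0, -0.0]
ft_force: [1.3, 3.9, 5.1]
width: 0.0274
```

play_rows --pt "-0.03 -0.3 0 0 0 0 2" --pt "0 0 0 0 0 0 2"

```text
time: 10.75
ee_pos: [0.5254, -0.1503, 0.0327]
eef_rot: [0.999, -0.042, -0.0, -0.0]
ft_force: [1.1, 4.9, 4.8]
width: 0.0281
```

play_rows --pt "-0.03 -0.3 0 0 0 0 2" --pt "0 0 0 0 0 0 2"

```text
time: 11.0
ee_pos: [0.5253, -0.1508, 0.0327]
eef_rot: [0.999, -0.041, -0.0, -0.002]
ft_force: [1.0, 12.2, 6.9]
width: 0.0276
```

play_rows --pt "-0.02 -0.2 0 0 0 0 2" --pt "0 0 0 0 0 0 2"

```text
time: 11.25
ee_pos: [0.5253, -0.1508, 0.0327]
eef_rot: [0.999, -0.04, -0.0, -0.003]
ft_force: [1.2, 18.9, 7.7]
width: 0.0275
```

play_rows --pt "-0.02 -0.2 0 0 0 0 2" --pt "0 0 0 0 0 0 2"

```text
time: 11.5
ee_pos: [0.5254, -0.1509, 0.0327]
eef_rot: [0.999, -0.039, -0.0, -0.004]
ft_force: [0.8, 23.0, 8.8]
width: 0.0278
```

play_rows --pt "0.04 0.4 0 0 0 0 2" --pt "0 0 0 0 0 0 2" --pt "0 0 0 0 0 0 3.2" --pt "0 0 0 0 0 0 4" --pt "0 0 0 0 0 0 6" --pt "0 0 0 0 0 0 8.7" --pt "0 0 0 0 0 0 8.7" --pt "0 0 0 0 0 0 8.7"

```text
time: 12.5
ee_pos: [0.5247, -0.1541, 0.0324]
eef_rot: [0.999, -0.042, -0.0, 0.0]
ft_force: [-0.2, -0.5, 0.7]
width: 0.0719
```

play_rows --pt "0 0 3 0 0 0 8.7" --pt "0 0 4 0 0 0 8.7" --pt "0 0 5 0 0 0 8.7" --pt "-5 0 5 0 0 0 8.7" --pt "-5 -2 3 0 0 0 8.7" --pt "-4 -4 0 0 0 0 8.7" --pt "0 -4 0 0 0 0 8.7" --pt "0 0 0 0 0 0 8.7"

```text
time: 13.5
ee_pos: [0.3896, -0.2565, 0.2267]
eef_rot: [0.999, -0.044, -0.0, 0.0]
ft_force: [0.7, -0.5, 0.2]
width: 0.0871
```

Run:
```python
from h import *
cs=cam("side");ct=cam("top");s=r.read_state();print(s["ee_pos"],s["ft_force"],orange(cs)[0],orange(ct)[0])
b=cs["img"][190:390,200:360];a=ct["img"][165:235,250:490]
cv2.imwrite("pics/z5.png",np.vstack([cv2.resize(b,(480,600)).transpose(1,0,2)[:, :],])[:,:,::-1])
cv2.imwrite("pics/z6.png",np.vstack([cv2.resize(a,(800,233)),cv2.resize(b,(800,1000))[0:0],cv2.resize(cv2.rotate(b,0),(450,360))[:,:0].reshape(0,800,3) if 0 else np.zeros((0,800,3),np.uint8)])[:,:,::-1])
cv2.imwrite("pics/z5.png",cv2.resize(b,(480,600))[:,:,::-1])
```

```text
[ 0.39093151 -0.25338988  0.22662991] [0.14317259 0.0761144  0.49460124] [([276, 224, 7, 17, 109], [279.1, 232.2]), ([279, 327, 2, 9, 17], [279.5, 330.8])] [([141, 154, 10, 4, 11], [145.8, 155.5]), ([296, 196, 21, 8, 128], [306.5, 199.7])]
```

View pics/z5.png

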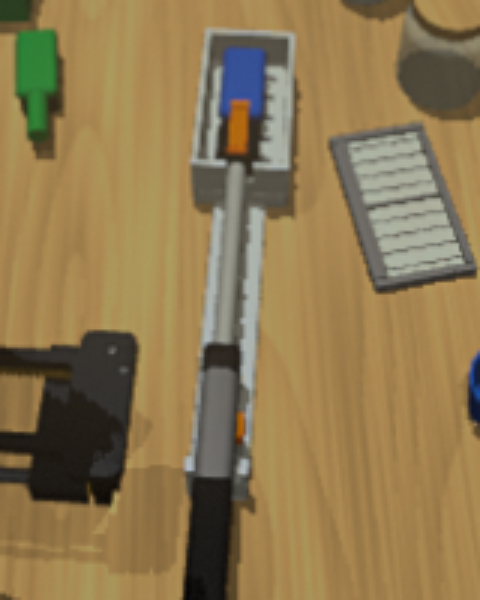

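View pics/z6.png

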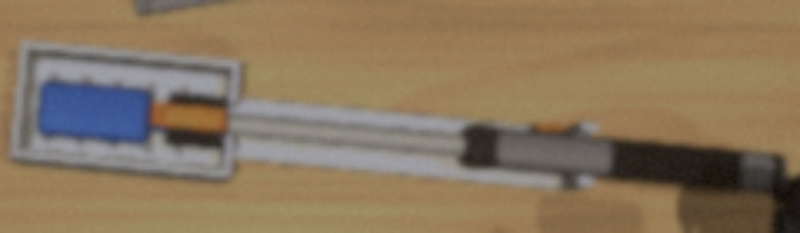

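Brush extended: handle front collar now at top (390, 208), the button is standing out at top (414, 203), and the head is still in the bay with the lever flat. Next: button and handle position.

Run:
```python
from h import *
ct=cam("top");cs=cam("side");k=240/800
T=lambda x,y,z:onz(ct,250+x*k,165+y*k,z)
print("front",T(463,144,.067),T(498,149,.067),"btn",tri(cs,(200+241/3,190+426/3),ct,(250+549*k,165+126*k)),"rear",T(783,175,.06))
print("handle near btn",T(549,152,.067),"hinge end of lever",T(230,120,.076),"lever tip",T(152,113,.076))
```

```text
front [ 0.53046404 -0.09239812  0.067     ] [ 0.52684347 -0.11749387  0.067     ] btn (array([ 0.54345552, -0.15757281,  0.05756862]), np.float64(0.0013421107699719773)) rear [ 0.50788876 -0.33093157  0.06      ]
handle near btn [ 0.52459382 -0.15436719  0.067     ] hinge end of lever [0.54682729 0.07340409 0.076     ] lever tip [0.55184803 0.12774528 0.076     ]
```

play_rows --pt "3.5 3.5 0 0 0 0 8.7" --pt "3.5 3.5 0 0 0 0 8.7" --pt "3.5 3.5 0 0 0 0 8.7" --pt "3.3 3.6 0 0 0 0 8.7" --pt "0 0 -4 0 0 0 8.7" --pt "0 0 -4 0 0 0 8.7" --pt "0 0 0 0 0 0 8.7" --pt "0 0 0 0 0 0 8.7" --grip_force 60

```text
time: 14.7
ee_pos: [0.5296, -0.1123, 0.1484]
eef_rot: [0.999, -0.042, 0.001, 0.0]
ft_force: [0.1, 0.2, 1.0]
width: 0.0869
```

play_rows --pt "-0.1 0 -4 0 0 0 8.7" --pt "0 0 -4 0 0 0 8.7" --pt "0 0 -2 0 0 0 8.7" --pt "0 0 -1.5 0 0 0 8.7" --pt "0 0 0 0 0 0 8.7" --pt "0 0 0 0 0 0 5" --pt "0 0 0 0 0 0 3.5" --pt "0 0 0 0 0 0 2" --pt "0 0 0 0 0 0 2" --pt "0 0 0 0 0 0 2" --pt "0 0 0 0 0 0 2" --pt "0 0 0 0 0 0 2"

```text
time: 16.2
ee_pos: [0.5291, -0.1129, 0.0321]
eef_rot: [0.999, -0.042, 0.001, -0.0]
ft_force: [1.2, -0.3, -2.3]
width: 0.0275
```

play_rows --pt "0 0 0.5 0 0 0 2" --pt "0 0 0.8 0 0 0 2" --pt "0 0 1 0 0 0 2" --pt "0 0 1 0 0 0 2" --pt "0 0 1 0 0 0 2" --pt "0 0 1.2 0 0 0 2" --pt "0 0 1.5 0 0 0 2" --pt "0 0 1.5 0 0 0 2" --pt "0 0 1.5 0 0 0 2" --pt "0 0 1.5 0 0 0 2" --pt "0 0 1.5 0 0 0 2" --pt "0 0 1.5 0 0 0 2" --pt "0 0 1.5 0 0 0 2" --pt "0 0 1.2 0 0 0 2" --pt "0 0 0.7 0 0 0 2" --pt "0 0 0.3 0 0 0 2" --pt "0 0 0 0 0 0 2" --pt "0 0 0 0 0 0 2" --pt "0 0 0 0 0 0 2"

```text
time: 18.58
ee_pos: [0.5277, -0.1128, 0.2134]
eef_rot: [0.999, -0.042, -0.0, -0.0]
ft_force: [-0.4, 0.5, -1.9]
width: 0.0273
```

Run:
```python
from h import *
cs=cam("side");ct=cam("top");s=r.read_state();print(s["ee_pos"],s["ft_force"],s["torque"],orange(cs)[0],orange(ct)[0])
cv2.imwrite("pics/z7.png",np.hstack([cv2.resize(cs["img"][130:370,180:380],(400,480)),cv2.resize(ct["img"][60:300,230:430],(400,480))])[:,:,::-1])
```

```text
[ 0.52779124 -0.11280814  0.2135686 ] [-0.38297372  0.26937078 -2.75491359] [-0.06403804 -0.11475492 -0.00896544] [] [([112, 183, 5, 7, 10], [113.8, 186.0]), ([299, 186, 26, 10, 196], [311.9, 190.3])]
```

View pics/z7.png

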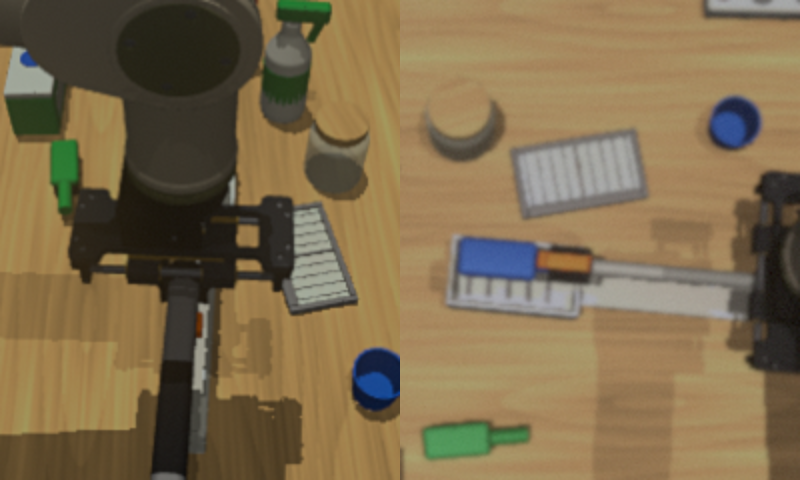

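The brush is lifted clear, with the lever flat and the tube long. One last check: steadiness, level and extension.

play_rows --pt "0 0 0 0 0 0 2" --pt "0 0 0 0 0 0 2" --pt "0 0 0 0 0 0 2" --pt "0 0 0 0 0 0 2" --pt "0 0 0 0 0 0 2" --pt "0 0 0 0 0 0 2" --pt "0 0 0 0 0 0 2" --pt "0 0 0 0 0 0 2"

```text
time: 19.68
ee_pos: [0.5279, -0.1129, 0.2138]
eef_rot: [0.999, -0.042, 0.0, -0.0]
ft_force: [-0.2, 0.1, -2.5]
width: 0.0272
```

Run:
```python
from h import *
ct=cam("top");cs=cam("side");s=r.read_state();o=orange(ct)[0];print(s["ee_pos"],s["ft_force"],s["width"],o,orange(cs,(3,120,60))[0])
g=s["ee_pos"];print("lever tip if z=.257",onz(ct,299,189.5,.257),"hinge end",onz(ct,325,191.5,.257))
print("tip expect px",proj(ct,[g[0]+.244*.086,g[1]+.244*.996,.2565]),"btn z if", onz(cs,180+200/2,130+324/2,.232))
```

```text
[ 0.5278606  -0.11284137  0.21376578] [ 0.93521221 -0.36442514 -2.54936794] 0.027503015060455303 [([299, 186, 26, 10, 194], [312.0, 190.2])] [([305, 122, 5, 11, 28], [307.0, 126.4]), ([220, 209, 2, 11, 12], [220.1, 214.2]), ([278, 286, 3, 13, 37], [279.1, 292.3])]
lever tip if z=.257 [0.54980625 0.12871298 0.257     ] hinge end [0.54573058 0.07719383 0.257     ]
tip expect px [298.24955063 190.01635945] btn z if [ 0.54165611 -0.15468202  0.232     ]
```

```bash
python3 -c "
from bench import r
print(r.close_job())"
```

```text
the job is handed in; nothing more can be done
None
```

The job is handed in at about 20 s of the 48 s allowed. The brush is held extended by the handle, about 18 cm above where it lay.

- **Lever:** I pressed it down until it stopped hard with its top at 0.076 m under 18 N. The pictures then show it lying flat.
- **Tube:** I pinched the button flush and drew the handle out 113 mm to the end stop, where the force rose to 23 N. Then I released the button.
- **Grip:** The gripper only reaches 60 N, below the 80–100 N advised for holding behind the button. So I held the handle about 42 mm ahead of the button, close to its balance point and clear of the button.

**Last checks:**
- **Extension and level:** The lever tip was within about 1 px (2 mm) of where a level, fully extended brush would put it.
- **Steadiness:** The pose and the 2.5 N load held steady for over a second.
- **Other things:** The things on the counter that showed in the last picture looked unmoved. The two jugs were outside the last crops, but the arm never went near them.
- **Lock:** I did not push on the tube to test it. I judged it locked because the button showed about 19 mm out from the centre line after release; flush would be 14 mm.

No check failed or disagreed.

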